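# Forming mandrels back on the tool board in order of height

## Robot

A 6-joint arm with a two-finger parallel gripper is mounted at the origin on the work surface. World frame = base frame: x ahead of the robot, y to its left, z up, the work surface at z = 0. Lengths are in m, angles in degrees, forces in N, time in s.
With the tool pointing down it reaches from about 0.325 to 0.775 m from the base axis. Payload 5.5 kg.
Tool frame: the origin (TCP) lies at the centre of the arm's flange, where the gripper is bolted on; the fingertips stand 182 mm ahead of it and the grasp point (between the pads) lies 163 mm ahead of it; z points along the fingers, y is the line along which they close (so a half turn about z gives the same grasp; the last joint's range is limited). The gripper opens to 88 mm and grips with 3 to 60 N. Pads are 20 mm wide; open, the fingers measure 115 mm over their backs; the gripper's body (75 mm by 178 mm) begins 61 mm behind the grasp point.
Start: joints at [69.803, 5.22, 70.514, -0, 104.267, -3.249], TCP at [0.175, 0.574, 0.405] pointing down, gripper open.
Joint ranges: [-164.24, 164.24], [-49.07, 125.15], [9.68, 141.18], [-86.29, 266.29], [3.28, 154.24], [-151.56, 151.56]. Speed limits (degrees/s): [147.25, 147.25, 172.46, 180, 180, 180].

## Interface

Orientations are given as [roll, pitch, yaw] about the fixed x, y, z axes, in that order (R = Rz(yaw) Ry(pitch) Rx(roll)).
In Python, from station import r gives the robot as it stands. The module is installed in compiled form; this text tells all that it offers. Calls block until the motion is done:
- r.reach(position, orientation): joint-space move of the TCP to a pose.
- r.servo_line(position, rotation=None, speed=0.15): straight line of the TCP; rotation=None keeps the orientation; speed is the mean speed in m/s.
- r.move_joints(angles): joint-space move.
- r.let_go() and r.grab(squeeze=None): open the fingers fully, or close them until they stop; squeeze is the grip in N (None keeps the last).
- r.wait(seconds).
- r.inverse_kinematics(position, orientation): joint angles nearest the present ones, or None.
- r.sense(): the state.
- r.snapshot(name): name is "scene" or "top" or "wrist"; returns a dict with "frame" (420x560x3 uint8, red, green, blue), "fx", "fy", "cx", "cy" (pixels), "R" (3x3) and "t" (3): a world point X has camera coordinates R X + t. Camera axes: x right, y down, z forward; pixel columns grow to the right and rows downward; lengths in m; the calibration is good to about 2 mm. A picture is of the moment at which its call begins. There is no depth.
A pose or a line that the arm cannot do raises r.IKError and nothing moves.
- r.hand_in(): hands the job in; it is judged then, once.
The state is a dict: "clock": time; "joints": joint angles; "joint_vel": joint speeds; "joint_torque": joint torques, N m; "tcp_pos": TCP position; "orientation": TCP orientation; "contact_force": force on the tool from outside, world axes, zero at the start; "torque": the same for the moment, N m; "opening": finger opening in m; "gripper_force": force on a finger pad.
Only numpy, scipy, OpenCV 4.12 (cv2) and the standard library are available. Lean on these libraries where they do the work, as an engineer would, in place of code of your own. Each camera call takes 0.05 s, during which the arm holds its last target. There are 200 camera calls.

## Task

Put the four forming mandrels that stand loose on the bench back on the four empty rubber pads of the tool board, so that the whole row of six rises step by step in height from the smallest at one end to the tallest at the other. Those two already stand in their end places: leave them there. Stand each mandrel upright, well centred on its pad, and do not knock any of the six over.

Things in the scene. Friction and masses are not known exactly. Their poses are not given: they have to be found in the camera images.
- mandrel_1_mid (a point): Forming mandrel, the shortest loose one, standing on the bench (z = 0), 58 mm tall: round steel flange (diameter 44, 6 mm thick) under an upright, slightly tapered round aluminium plug, diameter 25 mm at the flange, 20 at the top. Point: on the axis, half-way up the plug, 32 mm above the underside; z up
- mandrel_2_mid (a point): Forming mandrel, the second shortest loose one, standing on the bench (z = 0), 72 mm tall: round steel flange (diameter 44, 6 mm thick) under an upright, slightly tapered round aluminium plug, diameter 28 mm at the flange, 23 at the top. Point: on the axis, half-way up the plug, 39 mm above the underside; z up
- mandrel_3_mid (a point): Forming mandrel, the second tallest loose one, standing on the bench (z = 0), 86 mm tall: round steel flange (diameter 44, 6 mm thick) under an upright, slightly tapered round aluminium plug, diameter 31 mm at the flange, 26 at the top. Point: on the axis, half-way up the plug, 46 mm above the underside; z up
- mandrel_4_mid (a point): Forming mandrel, the tallest loose one, standing on the bench (z = 0), 100 mm tall: round steel flange (diameter 44, 6 mm thick) under an upright, slightly tapered round aluminium plug, diameter 34 mm at the flange, 29 at the top. Point: on the axis, half-way up the plug, 53 mm above the underside; z up
- end_small_mid (a point): Smallest mandrel of all six, already standing on a pad at one end of the board, either end; stays there. 44 mm tall: round steel flange (diameter 44, 6 mm thick) under an upright, slightly tapered round aluminium plug, diameter 22 mm at the flange, 17 at the top. Point: on the axis, half-way up the plug, 25 mm above the underside; z up
- end_tall_mid (a point): Tallest mandrel of all six, already standing on a pad at the board's other end; stays there. 114 mm tall: round steel flange (diameter 44, 6 mm thick) under an upright, slightly tapered round aluminium plug, diameter 37 mm at the flange, 32 at the top. Point: on the axis, half-way up the plug, 60 mm above the underside; z up
- pad_a_top (a point): One of four empty round black rubber pads, diameter 54 mm, 72 mm apart in line between the two end mandrels (same spacing, same height) on a fixed plywood board 450 x 90 mm, lip 24 mm high. Point: centre of the pad's top, 20 mm above the bench. Letters do not tell the order along the row. Room for fingers closing across the row, little along it
- pad_b_top (a point): One of four empty round black rubber pads, diameter 54 mm, 72 mm apart in line between the two end mandrels (same spacing, same height) on a fixed plywood board 450 x 90 mm, lip 24 mm high. Point: centre of the pad's top, 20 mm above the bench. Letters do not tell the order along the row. Room for fingers closing across the row, little along it
- pad_c_top (a point): One of four empty round black rubber pads, diameter 54 mm, 72 mm apart in line between the two end mandrels (same spacing, same height) on a fixed plywood board 450 x 90 mm, lip 24 mm high. Point: centre of the pad's top, 20 mm above the bench. Letters do not tell the order along the row. Room for fingers closing across the row, little along it
- pad_d_top (a point): One of four empty round black rubber pads, diameter 54 mm, 72 mm apart in line between the two end mandrels (same spacing, same height) on a fixed plywood board 450 x 90 mm, lip 24 mm high. Point: centre of the pad's top, 20 mm above the bench. Letters do not tell the order along the row. Room for fingers closing across the row, little along it
Things that resemble listed ones, but are neither listed nor needed, are in the scene too. What is shaped like the part that bears mandrel_2_mid but yellow is not meant.

How it is judged:
By the outcome, as a careful person would: the job done as asked, in the order asked, and still so for the second after the job is handed in, with the robot touching nothing.
It also fails if it takes over 112 s, if anything falls off the work surface, if the arm or the gripper's body presses on something with over 40 N, if the wrist force passes 120 N, or if a joint passes its speed limit or range.

## Working session

There is one attempt and no reset: what is moved stays moved. The work goes in short steps, each a Python script; the robot and the scene stay as the last script left them, time stands still between calls to the robot, and variables do not carry over. Pictures are saved under pics/ and viewed, at most 14 in all, crops included, and the job is handed in when it is done.

```bash
mkdir -p pics; python3 - <<'E'
from station import r
import cv2,numpy as np
for n in("scene","top"):
    s=r.snapshot(n);cv2.imwrite(f"pics/{n}0.png",s["frame"][:,:,::-1]);print(n,s["fx"],s["cx"],s["cy"],np.round(s["R"],3).tolist(),np.round(s["t"],3), (-s["R"].T@s["t"]).round(3))
s=r.sense();print(s["clock"],s["orientation"],s["opening"])
E
```

```text
scene 444.2026629915131 279.44469647720473 217.34469451240304 [[0.736, 0.677, -0.007], [0.434, -0.48, -0.762], [-0.519, 0.559, -0.647]] [-0.368 -0.179  1.23 ] [ 0.988 -0.524  0.657]
top 471.32431082638635 279.47866336759 198.24052185662637 [[-0.018, -1.0, 0.018], [-0.999, 0.017, -0.035], [0.035, -0.019, -0.999]] [-0.04   0.532  1.08 ] [ 0.494 -0.028  1.098]
0.1 [-1.79898905e+02 -3.55872744e-03  1.63050457e+02] 0.08742429740271454
```

View pics/top0.png

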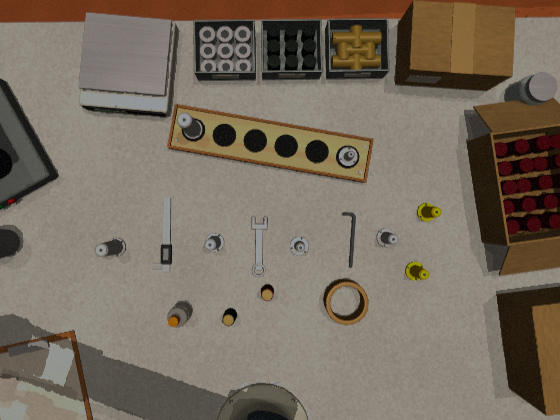

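View pics/scene0.png

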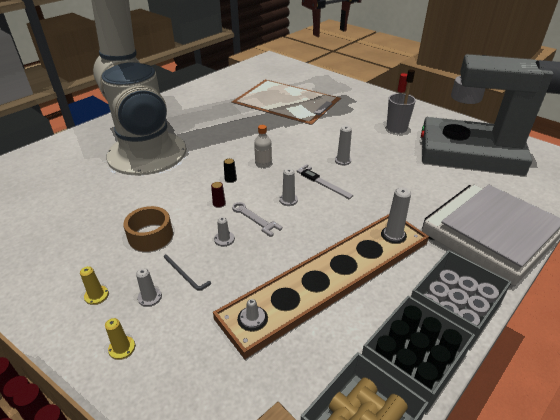

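The top view shows the board running from (190,127), the tall end, to (347,156), the small end. Four empty pads lie between them. The grey loose mandrels are at about (110,248), (213,242), (299,246) and (387,238), and the two yellow decoys are at (429,212) and (418,271). I'll enlarge both areas next.

```bash
python3 - <<'E'
import cv2,numpy as np
t=cv2.imread("pics/top0.png")
a=cv2.resize(t[100:190,160:380],None,fx=3.6,fy=3.6,interpolation=2)[:300,:790]
rs=[(85,225),(190,220),(275,222),(363,215)]
b=np.hstack([cv2.resize(t[y:y+45,x:x+49],None,fx=4,fy=4,interpolation=2) for x,y in rs])
b=np.pad(b,((0,0),(0,790-b.shape[1]),(0,0)))
cv2.imwrite("pics/crop.png",np.vstack([a,b]))
E
```

```text
(no output)
```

View pics/crop.png

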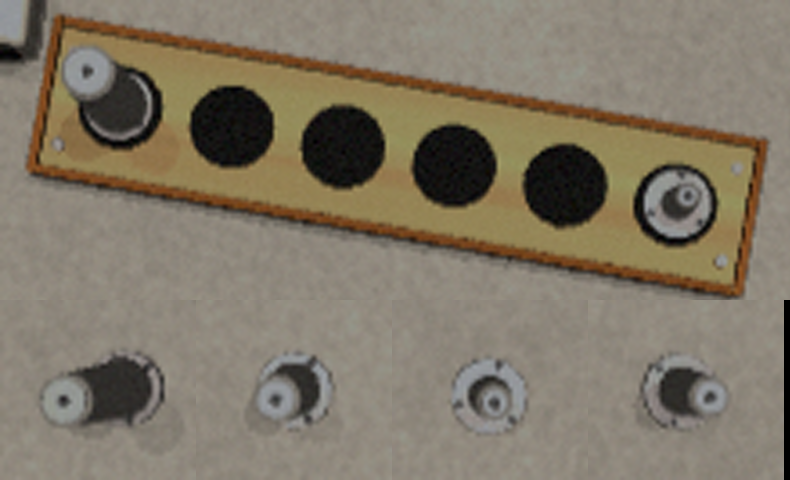

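The crop shows the pads clearly, and both the flange and the top hole of each mandrel. Next I compute positions from the rays, and heights from the shift between flange and top.

```bash
cat > h.py <<'E'
from station import r
import cv2,numpy as np
def ray(s,u,v,z):
    C=-s["R"].T@s["t"]; d=s["R"].T@np.array([(u-s["cx"])/s["fx"],(v-s["cy"])/s["fy"],1.])
    return (C+d*(z-C[2])/d[2])[:2]
def pads(s,lo,hi):
    m=(s["frame"].max(2)<45).astype(np.uint8)
    out=[]
    for c in cv2.findContours(m,0,2)[0]:
        a=cv2.contourArea(c)
        if lo<a<hi:
            (u,v),(A,B),_=cv2.fitEllipse(c)
            if max(A,B)<1.15*min(A,B) and a>.9*np.pi*A*B/4: out.append((u,v,(A+B)/2))
    return out
E
python3 - <<'E'
from h import *
s=r.snapshot("top")
for u,v,D in sorted(pads(s,250,700)): print("pad",round(u,1),round(v,1),round(D,1),ray(s,u,v,.02).round(4))
from scipy.optimize import brentq,minimize_scalar
for f,t in [((117.5,247),(101,250)),((215,242.5),(209.7,244.7)),((299.5,246),(300.2,247.5)),((385.5,238),(393.2,239.5)),((191+1.5,128.5),(184.3,119.5)),((347.5,156.5),(350.5,154.5))]:
    p=ray(s,*f,.006)
    h=minimize_scalar(lambda h:np.sum((ray(s,*t,h)-p)**2),bounds=(0,.2),method="bounded").x
    print(p.round(4),"h",round(h,4),"r",np.hypot(*p).round(3),[ (hh,ray(s,*t,hh).round(4).tolist()) for hh in(.058,.072,.086,.1)])
E
```

```text
pad 224.0 134.7 21.8 [0.6792 0.0763]
pad 254.8 140.2 21.8 [0.6655 0.0058]
pad 285.6 145.5 21.7 [ 0.6521 -0.0648]
pad 316.4 151.0 21.8 [ 0.6385 -0.1355]
[0.4258 0.3251] h 0.1108 r 0.536 [(0.058, [0.4232, 0.3442]), (0.072, [0.4241, 0.3392]), (0.086, [0.4251, 0.3342]), (0.1, [0.426, 0.3292])]
[0.432  0.1016] h 0.0976 r 0.444 [(0.058, [0.4303, 0.1071]), (0.072, [0.4312, 0.1053]), (0.086, [0.432, 0.1035]), (0.1, [0.4329, 0.1017])]
[ 0.4203 -0.0932] h 0.0452 r 0.43 [(0.058, [0.4204, -0.0916]), (0.072, [0.4214, -0.0908]), (0.086, [0.4224, -0.0899]), (0.1, [0.4234, -0.089])]
[ 0.435  -0.2935] h 0.0748 r 0.525 [(0.058, [0.4342, -0.2979]), (0.072, [0.435, -0.2942]), (0.086, [0.4358, -0.2906]), (0.1, [0.4366, -0.287])]
[0.6971 0.1504] h 0.1097 r 0.713 [(0.058, [0.7077, 0.1598]), (0.072, [0.7049, 0.1573]), (0.086, [0.702, 0.1547]), (0.1, [0.6991, 0.1522])]
[ 0.6263 -0.2093] h 0.0456 r 0.66 [(0.058, [0.6244, -0.2074]), (0.072, [0.6226, -0.205]), (0.086, [0.6208, -0.2026]), (0.1, [0.6191, -0.2002])]
```

Heights from parallax come out at about 111, 98, 45 and 75 mm from left to right. That orders them as mandrel 4, 3, 1 and 2. Pad spacing is 72 mm, as it should be. The pads from left to right therefore take 4, 3, 2, 1. Next is a close look with the wrist camera over the first mandrel and over the pads.

```bash
cat >> h.py <<'E'
YAW=79.1
E
python3 - <<'E'
from h import *
for y in(79.1,-100.9):
  for p in[(.4262,.327),(.435,-.294),(.6792,.0763),(.6385,-.1355)]:
    for z in (.24,.40):
      q=r.inverse_kinematics([*p,z],[180,0,y]); print(y,p,z,None if q is None else np.round(q,0))
E
```

```text
79.1 (0.4262, 0.327) 0.24 [34. -3. 95. -0. 87. 45.]
79.1 (0.4262, 0.327) 0.4 [ 34.  -5.  81.  -0. 104.  45.]
79.1 (0.435, -0.294) 0.24 [-38.  -5.  97.   0.  87. -27.]
79.1 (0.435, -0.294) 0.4 [-38.  -6.  83.   0. 104. -27.]
79.1 (0.6792, 0.0763) 0.24 [ 4. 20. 71. -0. 90. 14.]
79.1 (0.6792, 0.0763) 0.4 [  4.  19.  56.  -0. 106.  14.]
79.1 (0.6385, -0.1355) 0.24 [-15.  15.  76.   0.  89.  -4.]
79.1 (0.6385, -0.1355) 0.4 [-15.  14.  62.   0. 105.  -4.]
-100.9 (0.4262, 0.327) 0.24 [  34.   -3.   95.    0.   87. -135.]
-100.9 (0.4262, 0.327) 0.4 [  34.   -5.   81.    0.  104. -135.]
-100.9 (0.435, -0.294) 0.24 None
-100.9 (0.435, -0.294) 0.4 None
-100.9 (0.6792, 0.0763) 0.24 None
-100.9 (0.6792, 0.0763) 0.4 None
-100.9 (0.6385, -0.1355) 0.24 None
-100.9 (0.6385, -0.1355) 0.4 None
```

```bash
python3 - <<'E'
from h import *
r.reach([.6588,-.03,.42],[180,0,YAW])
s=r.snapshot("wrist");cv2.imwrite("pics/w1.png",s["frame"][:,:,::-1])
print((-s["R"].T@s["t"]).round(3),s["R"].round(2).tolist(),s["fx"])
for u,v,D in sorted(pads(s,300,20000)): print("pad",round(u,1),round(v,1),round(D,1),ray(s,u,v,.02).round(4))
r.reach([.4262,.327,.42],[180,0,YAW])
s=r.snapshot("wrist");cv2.imwrite("pics/w2.png",s["frame"][:,:,::-1])
print(r.sense()["clock"])
cv2.imwrite("pics/w12.png",np.hstack([cv2.resize(cv2.imread(f"pics/w{i}.png"),(400,300)) for i in(1,2)]))
E
```

```text
[0.674 0.051 0.4  ] [[0.98, -0.19, 0.0], [-0.18, -0.94, 0.3], [-0.05, -0.29, -0.96]] 361.15455743842256
4.55
```

View pics/w12.png

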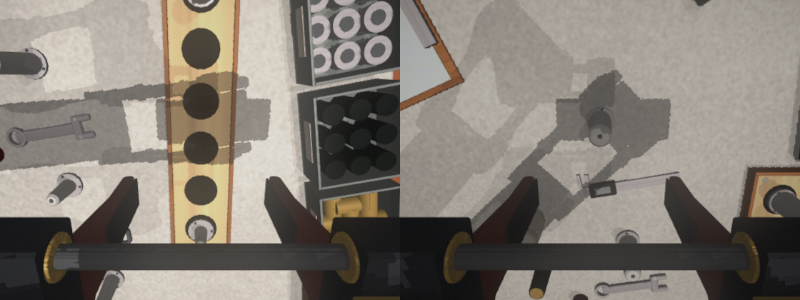

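The wrist view shows the four pads in a column (half scale: (200,47), (201,101), (201,149), (201,190)). Mandrel 4 is at about (600-400,125). I'll measure both from the full-resolution frames.

```bash
python3 - <<'E'
from h import *
im=cv2.imread("pics/w1.png"); s=r.snapshot("wrist")
# pose of w1 differs: rebuild camera extrinsics from current tool->camera transform
from scipy.spatial.transform import Rotation as Ro
st=r.sense(); Rt=Ro.from_euler("xyz",st["orientation"],degrees=True).as_matrix(); p=np.array(st["tcp_pos"])
Rct=s["R"]@Rt; tct=s["R"]@p+s["t"]; np.savez("hand.npz",R=Rct,t=tct)
R1=Ro.from_euler("xyz",[180,0,YAW],degrees=True).as_matrix(); s1=dict(s); s1["R"]=Rct@R1.T; s1["t"]=tct-s1["R"]@np.array([.6588,-.03,.42])
m=(im.max(2)<50).astype(np.uint8)*255; m[300:]=0
for c in cv2.findContours(m,0,2)[0]:
    a=cv2.contourArea(c)
    if 600<a<4000:
        (u,v),ax,_=cv2.fitEllipse(c); print(round(u,1),round(v,1),np.round(ax,1),round(a),ray(s1,u,v,.02).round(4))
f=s["frame"][:,:,::-1]; cv2.imwrite("pics/w2c.png",cv2.resize(f[100:220,220:340],None,fx=5,fy=5,interpolation=2))
for n,X in dict(axis0=[.4262,.327,.006],top=[.4262,.327,.1]).items():
    c=s["R"]@X+s["t"]; print(n,s["fx"]*c[0]/c[2]+s["cx"],s["fy"]*c[1]/c[2]+s["cy"])
E
```

```text
555.0 49.0 [21.9 98.8] 728 [0.9429 0.0421]
axis0 280.75472825482467 171.54887015482217
top 280.5248326816575 193.75256097056356
```

View pics/w2c.png

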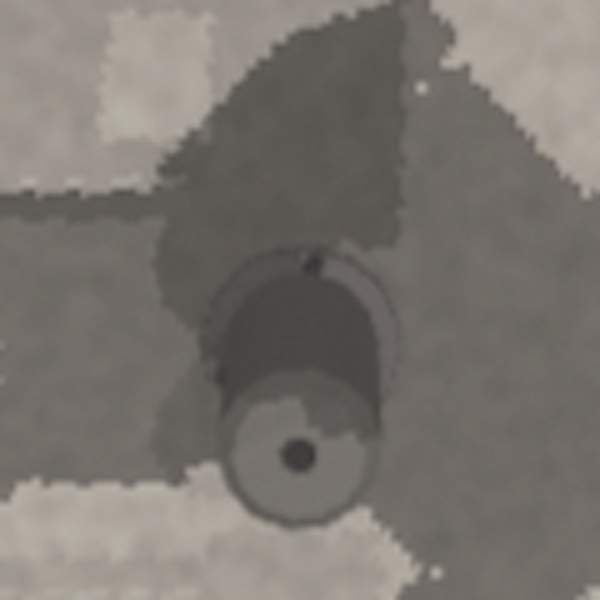

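The top hole is at (279.6,190.6), against a predicted (280.5,193.8). That puts wrist and top camera about 3 mm apart, within their calibration. I'll use the wrist camera for both mandrels and pads so the bias cancels. The pad threshold still needs fixing.

```bash
cat >> h.py <<'E'
from scipy.spatial.transform import Rotation as Ro
def cam_at(s,pos):
    h=np.load("hand.npz"); d=dict(s); Rt=Ro.from_euler("xyz",[180,0,YAW],degrees=True).as_matrix()
    d["R"]=h["R"]@Rt.T; d["t"]=h["t"]-d["R"]@np.array(pos); return d
E
python3 - <<'E'
from h import *
im=cv2.imread("pics/w1.png"); s=r.snapshot("wrist"); print(ray(s,279.6,190.6,.1).round(4),ray(s,279.8,168.6,.006).round(4))
s1=cam_at(s,[.6588,-.03,.42])
for X in[(.6792,.0763),(.6655,.0058),(.6521,-.0648),(.6385,-.1355)]:
    c=s1["R"]@[*X,.02]+s1["t"]; print("pred",s1["fx"]*c[0]/c[2]+s1["cx"],s1["fy"]*c[1]/c[2]+s1["cy"])
for u,v in[(281,66),(281,141),(281,208),(281,266)]: print(im[v,u],im[v,u-38])
hsv=cv2.cvtColor(im,cv2.COLOR_BGR2HSV)
m=((im[:,:,2].astype(int)-im[:,:,0]<22)&(im.max(2)<90)).astype(np.uint8)*255
m[:,:235]=0;m[:,325:]=0;m[300:]=0
m=cv2.morphologyEx(m,2,np.ones((3,3)))
for c in cv2.findContours(m,0,2)[0]:
    a=cv2.contourArea(c)
    if 300<a<4000:
        (u,v),ax,_=cv2.fitEllipse(c); print(round(u,1),round(v,1),np.round(ax,1),round(a),ray(s1,u,v,.02).round(4))
E
```

```text
[0.426  0.3299] [0.4258 0.3304]
pred 281.55276975871266 66.69935356752558
pred 281.41076682450364 140.4447305030255
pred 281.56862403251466 206.32594665859364
pred 281.5574230236717 265.6109413839245
[57 67 73] [146 198 218]
[40 48 54] [ 82 107 124]
[51 60 66] [149 200 221]
[58 69 76] [133 178 206]
280.9 266.0 [39.9 43.8] 1368 [ 0.6376 -0.1358]
280.9 206.9 [44.5 46.7] 1622 [ 0.6512 -0.0654]
281.0 141.3 [49.4 49.7] 1916 [0.6649 0.005 ]
281.0 67.6 [51.8 55.6] 2256 [0.6785 0.0756]
```

Pads from the wrist agree with the top camera to 1 mm. I'll pick mandrel 4 at (0.426,0.330) and place it on the leftmost pad.

```bash
cat >> h.py <<'E'
PAD={4:(.6785,.0756),3:(.6649,.005),2:(.6512,-.0654),1:(.6376,-.1358)}
G={1:.036,2:.042,3:.048,4:.054}; H={1:.058,2:.072,3:.086,4:.1}; O=[180,0,YAW]; ZT=.44
def pick_place(k,xy):
    z=G[k]+.163
    r.reach([*xy,z+.10],O); r.servo_line([*xy,z],speed=.12)
    r.grab(30); s=r.sense(); print("opening",round(s["opening"],4),"F",s["gripper_force"],s["contact_force"])
    if s["opening"]<.015: raise SystemExit("no grasp")
    r.servo_line([*xy,ZT],speed=.2)
    r.reach([*PAD[k],ZT],O); print("open",round(r.sense()["opening"],4))
    r.servo_line([*PAD[k],z+.035],speed=.2); r.wait(.2); f0=r.sense()["contact_force"][2]
    r.servo_line([*PAD[k],z+.0205],speed=.04); r.wait(.2); print("dF",r.sense()["contact_force"][2]-f0)
    r.let_go(); r.wait(.2); r.servo_line([*PAD[k],ZT],speed=.2); print("clock",r.sense()["clock"])
def look(k,xy,name):
    r.reach([*xy,.42],O); s=r.snapshot("wrist")
    uv=[]
    for z in(.006,H[k]):
        c=s["R"]@[*xy,z]+s["t"]; uv.append((s["fx"]*c[0]/c[2]+s["cx"],s["fy"]*c[1]/c[2]+s["cy"]))
    print(k,np.round(uv,1)); np.savez(f"{name}.npz",**s)
    return s["frame"][100:220,220:340,::-1]
E
python3 - <<'E'
from h import *
pick_place(4,(.426,.330))
a=look(3,(.432,.102),"l3")
s=r.snapshot("top"); t=s["frame"][100:190,160:280,::-1]
cv2.imwrite("pics/p3.png",np.hstack([cv2.resize(a,(480,480),interpolation=2),np.pad(cv2.resize(t,(320,240),interpolation=2),((0,240),(0,0),(0,0)))]))
print(r.sense()["clock"])
E
```

```text
opening 0.0311 F 29.993244469696947 [-1.27786215 -0.34199952 -0.02268291]
open 0.031
dF -0.13073511858857634
clock 14.0083
3 [[281.1 172.1]
 [281.1 190.3]]
15.0833
```

View pics/p3.png

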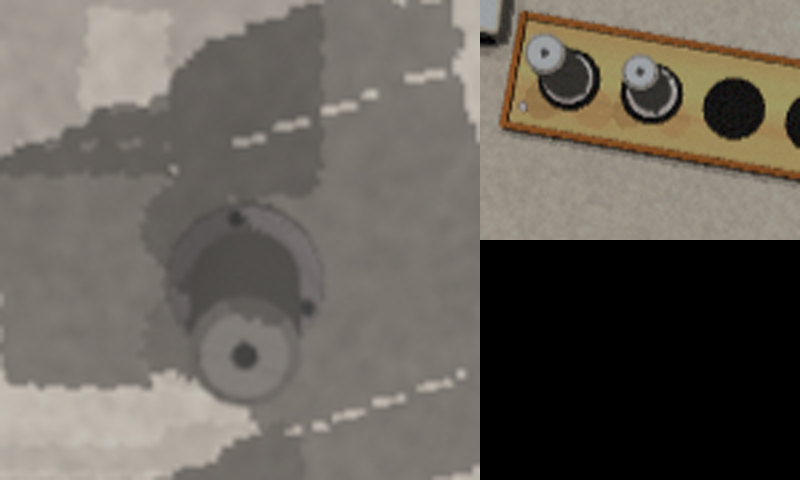

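Mandrel 4 stands centred on its pad. The hole of mandrel 3 is at (280.6,188.4) and its flange centre at (280.8,169.9), so I correct by about 2 mm and carry on, then look at mandrels 1 and 2.

```bash
python3 - <<'E'
from h import *
s=dict(np.load("l3.npz")); a,b=ray(s,280.6,188.4,.086),ray(s,280.8,169.9,.006); print(a,b)
assert np.hypot(*(a-b))<.003
pick_place(3,(a+b)/2)
A=look(1,(.4203,-.092),"l1");B=look(2,(.435,-.294),"l2")
cv2.imwrite("pics/p4.png",np.hstack([cv2.resize(i,(400,400),interpolation=2) for i in(A,B)]))
E
```

```text
[0.4319402  0.10381986] [0.43209865 0.10450756]
opening 0.0279 F 29.983793096471345 [-0.75204158  0.90723026 -0.23475683]
open 0.0282
dF 0.7937193797780615
clock 24.2583
1 [[281.1 172.3]
 [281.1 183.2]]
2 [[281.4 173.1]
 [281.3 187.6]]
```

View pics/p4.png

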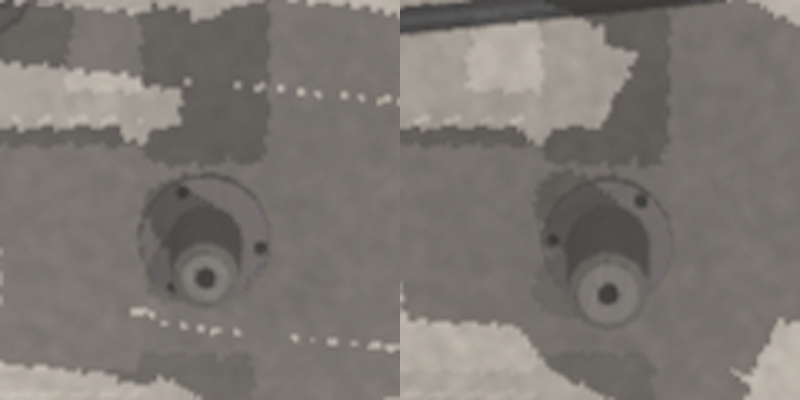

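Mandrel 1's hole is at (281.4,183.0) and mandrel 2's at (282.0,187.5), both within 1 px of prediction. I'll place both.

```bash
python3 - <<'E'
from h import *
for k,uv in((2,(282.0,187.5)),(1,(281.4,183.0))):
    s=dict(np.load(f"l{k}.npz")); p=ray(s,*uv,H[k]); print(k,p.round(4)); pick_place(k,p)
r.reach([.45,.2,.44],O)
s=r.snapshot("top"); t=s["frame"][95:195,160:380,::-1]; t=cv2.resize(t,None,fx=3.6,fy=3.6,interpolation=2)
u=r.snapshot("scene")["frame"][170:360,200:440,::-1]; u=cv2.resize(u,None,fx=1.2,fy=1.2,interpolation=2)
cv2.imwrite("pics/fin.png",np.vstack([t,np.pad(u,((0,0),(0,t.shape[1]-u.shape[1]),(0,0)))]))
E
```

```text
2 [ 0.4357 -0.294 ]
opening 0.0253 F 29.975000494450796 [-0.96394716  0.17333626  0.52569331]
open 0.0256
dF 0.36885767639279887
clock 35.7917
1 [ 0.4206 -0.0918]
opening 0.0223 F 29.958669397747144 [0.37755972 0.13806077 0.60732597]
open 0.0225
dF 0.2093697835899615
clock 45.75
```

View pics/fin.png

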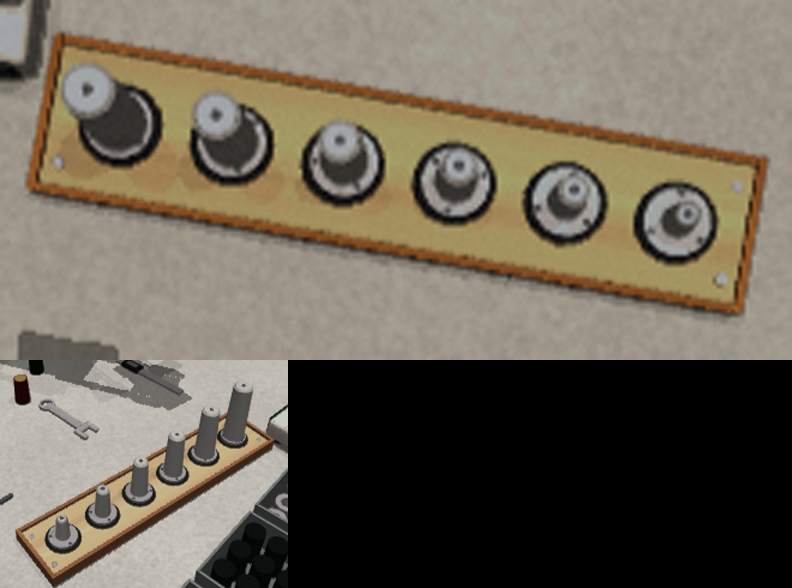

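All six stand upright and centred, with an even black ring of pad around each flange, and the row rises step by step from the small end to the tall end.

```bash
python3 -c "
from station import r
print(r.hand_in())"
```

```text
the job is handed in; nothing more can be done
None
```

The four loose mandrels are on their pads, the row of six rises from smallest to tallest, all stand upright and well centred in the final pictures, and the job was handed in at about 47 s of the allowed 112 s; no verdict came back.

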